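# Gauge a heel-rubber bar

## Robot

A 7-joint arm with a two-finger parallel gripper is mounted at the origin on the work surface. World frame = base frame: x ahead of the robot, y to its left, z up, the work surface at z = 0. Lengths are in mm, angles in rad, forces in N, time in s.
With the tool pointing down it reaches from about 425 to 950 mm from the base axis. Payload 4.7 kg.
Tool frame: the origin (TCP) lies on the centre line of the jaws, within the pads' length; the fingertips stand 22 mm ahead of it and the grasp point (between the pads) lies 3 mm ahead of it; z points along the fingers, y is the line along which they close (so a half turn about z gives the same grasp; the last joint's range is limited). The gripper opens to 85 mm and grips with 20 to 120 N. Pads are 22 mm wide; open, the fingers measure 114 mm over their backs; the gripper's body (76 mm by 85 mm) begins 54 mm behind the grasp point. The pads swing forward as they close: fully open they stand 13 mm farther back than shut.
Start: joints at [1.277, 0.469, -0.049, 1.532, 0.024, 1.141, -0.082], TCP at [176.704, -651.477, 253.335] pointing down, gripper open.
Joint ranges: [-2.59, 2.59], [-0.33, 1.99], [-1.39, 1.29], [0.1, 2.45], [-1.04, 4.18], [0.21, 1.99], [-2.66, 2.66]. Speed limits (rad/s): [2.57, 2.57, 3.14, 3.14, 3.14, 3.14, 3.14].

## Interface

Orientations are given as [roll, pitch, yaw] about the fixed x, y, z axes, in that order (R = Rz(yaw) Ry(pitch) Rx(roll)).
In Python, from rig import read_state, capture, hand_in gives the robot as it stands.
- The arm moves only by the tool jog_arm, never from a script. Its argument "moves" is a list of rows, each an object of numbers: "dx", "dy", "dz": the shift along the tool's x, y, z in cm; "wx", "wy", "wz": the turn, a rotation vector about the tool's x, y, z in rad; "jaw": the gripper command: -1 is fully open, 1 is shut, values between are in proportion. In form: [{"dx": .., "dy": .., "dz": .., "wx": .., "wy": .., "wz": .., "jaw": ..}, ...]. A call has 1 to 5 rows; each row shifts and turns the commanded pose from where the row before left it, along the tool's axes as they then stand; what a row does not reach is not made up. A row lasts 1/8 s, in which the tool goes at most 62.5 mm and 10.7 degrees, less where a joint would pass 70% of its speed; a pose out of reach is approached as far as the arm can. A call is refused whole if a number of a shift passes 6.25 or a number of a turn 0.188, either way. A call with a gripper value outside its range is refused whole. The fingers move at their own pace and stop on an object; "newtons" is the grip in N (left out, the last holds). Time passes only in rows, so rows that do not move let the fingers close. It gives the time, the measured TCP pose, the force, the opening and the grip force at its end, in the units of the state.
- read_state(): the state, without advancing time (a new reading comes with each control period).
- capture(name): name is "scene" or "top" or "wrist"; returns a dict with "image" (384x512x3 uint8, blue, green, red), "mtx" (3x3 intrinsics, pixels), "k1" (the pictures are not rectified: a ray, as slopes to the right and down, at radius r is drawn at 1 + k1 r^2 times it, then the intrinsics apply), "R" (3x3) and "t" (3): a world point X has camera coordinates R X + t; the wrist camera has in their place "T_tool_cam" (4x4, takes a point from camera to tool coordinates, whose origin is the TCP and whose axes are the flange's). Camera axes: x right, y down, z forward; pixel columns grow to the right and rows downward; lengths in mm; the calibration is good to about 2 mm. A picture is of the moment at which its call begins: read the wrist's pose just before it. There is no depth.
- hand_in(): hands the job in; it is judged then, once.
The state is a dict: "time": time; "qpos": joint angles; "joint_vel": joint speeds; "joint_torque": joint torques, N m; "tcp_pos": TCP position; "tool_rot": TCP orientation; "contact_force": force on the tool from outside, world axes, zero at the start; "moment": the same for the moment, N m; "finger_gap": finger opening in mm; "grip_force": force on a finger pad.
Only numpy, scipy, OpenCV 4.12 (cv2) and the standard library are available. Lean on these libraries where they do the work, as an engineer would, in place of code of your own. Each camera call takes 0.05 s, during which the arm holds its last target. There are 200 camera calls.

## Task

On the cobbler's bench, lift the thicker of the two black rubber bars out of its cradle and lay it flat and lengthwise on the thickness gauge's steel base, its middle centred under the raised foot, and let go of it. Then press the gauge's head all the way down, so that the sprung foot rests on the middle of the bar and reads its thickness, and leave it so. Leave the thinner bar in its cradle and the other things where they are.

Things in the scene. Friction and masses are not known exactly. Their poses are not given: they have to be found in the camera images.
- thick_bar: the thicker bar: rigid black heel rubber, 200 x 30 x 20 mm thick, about 0.15 kg, loose in a cradle. Origin at the centre of its underside, x along its length, z up.
- thin_bar: the thinner bar, same look: 200 x 30 x 8 mm thick. Origin and axes as for the thick bar. Must stay in its cradle.
- cradle_1: fixed plywood cradle of the thick bar: floor 222 x 52 x 6 mm, and round each end of the bar a pocket (walls 8 mm thick, tops 50 mm above the bench, inside 36 mm wide). Only the middle 62 mm of the bar is open to a grip across its width; lift it straight up. Held there it does not fit under the gauge's head: put it down on clear bench, retake it near an end. Origin underside centre, x along bar.
- cradle_2: an identical cradle that holds the thin bar; the two cradles may swap places.
- gauge: bench thickness gauge, fixed. Dark steel base 12 mm thick, 100 mm along x, from y = -30 to +120 mm; the bar lies on its top, lengthwise along x, overhanging both ends. Column 24 mm square at y = +70 mm, top at 160 mm. Origin on the bench under the foot's axis, z up. Open at -y and both x ends: a bar can come in from -y under the raised foot.
- head (a joint): the gauge's sliding head: how far it is lowered, m; 0 = raised, 0.05 = fully down on its stop. Starts at 0 to 0.012, stays where left (about 10 N to push down). Carries a grey barrel of 28 mm diameter on the foot's axis, 105 to 155 mm above the bench when raised, joined to a 44 mm wide sleeve on the column.
- foot (a joint): the sprung foot in the head: how far it is pushed up into the head, m, 0 (hanging out) to 0.035. With the head fully down it reads the thickness of what lies on the anvil (0 if nothing does). Spring force 2 to 4 N.
- foot_tip (a point): centre of the underside of the foot, a steel pad of 16 mm diameter on a 10 mm rod; 62 mm above the bench (50 mm above the anvil) with the head fully raised.
- cap_top (a point): centre of the top of the black press cap (40 mm diameter, 12 mm thick) on the head, on the foot's axis; 167 mm above the bench with the head fully raised, 117 mm when down. Press here.
- tape_roll: bystander: roll of masking tape lying flat, 100 mm diameter, 24 mm high, 76 mm hole. Origin at the centre of its underside.
- hammer: bystander: hammer lying on the bench, handle along its x.
- tack_tin: bystander: closed metal tin, 64 mm diameter, 70 mm high. Origin at the centre of its underside.
Mind the look-alikes: they are no part of the job. There is more than one size of the thick_bar; the one meant has the size given above. Of the things shaped like the thin_bar, the black one is meant.

How it is judged:
By the outcome, as a careful person would: the job done as asked, in the order asked, and still so for the second after the job is handed in, with the robot touching nothing.
It also fails if it takes over 54 s, if anything falls off the work surface, if the arm or the gripper's body presses on something with over 40 N, if the wrist force passes 120 N, or if a joint passes its speed limit or range.

## Working session

There is one attempt and no reset: what is moved stays moved. The work goes in short steps, Python scripts to look and compute and a tool call to move; the robot and the scene stay as the last step left them, time stands still between calls to the robot, and variables do not carry over. Pictures are saved under pics/ and viewed, at most 10 in all, crops included, and the job is handed in when it is done.

Besides the shell and the picture viewer there is one more tool, called after "Emit:" as a command line: name --argument value ..., lists and objects as JSON in quotes. jog_arm: Moves the arm, as the interface text tells. Its arguments: {"type":"object","properties":{"moves":{"type":"array","items":{"type":"object","properties":{"dx":{"type":"number"},"dy":{"type":"number"},"dz":{"type":"number"},"wx":{"type":"number"},"wy":{"type":"number"},"wz":{"type":"number"},"jaw":{"type":"number"}}}},"newtons":{"type":"number"}},"required":["moves"]}

```bash
mkdir -p pics; cat > h.py <<'E'
import numpy as np, cv2, pickle
from rig import read_state, capture, hand_in
def snap(n):
    s=read_state(); c=capture(n); c['state']=s
    pickle.dump(c,open(f'{n}.pkl','wb')); return c
def load(n): return pickle.load(open(f'{n}.pkl','rb'))
def pose(c):
    if 'R' in c: return np.array(c['R']),np.array(c['t']).ravel()
    from scipy.spatial.transform import Rotation as Ro
    s=c['state']; T=np.eye(4); T[:3,:3]=Ro.from_euler('xyz',s['tool_rot']).as_matrix(); T[:3,3]=s['tcp_pos']
    W=np.linalg.inv(T@np.array(c['T_tool_cam'])); return W[:3,:3],W[:3,3]
def ray(c,uv):
    d=np.array([c['k1'],0,0,0],float).ravel()
    M=np.array(c['mtx']); p=cv2.undistortPoints(np.array(uv,float).reshape(-1,1,2),M,d).reshape(-1,2)
    R,t=pose(c); return -R.T@t, np.c_[p,np.ones(len(p))]@R
def plane(c,uv,z):
    o,d=ray(c,uv); return o+d*((z-o[2])/d[:,2])[:,None]
def proj(c,X):
    R,t=pose(c); P=np.array(X,float).reshape(-1,3)@R.T+t
    x=P[:,:2]/P[:,2:]; x=x*(1+c['k1']*(x**2).sum(1))[:,None]
    M=np.array(c['mtx']); return x@M[:2,:2].T+M[:2,2]
E
python3 - <<'E'
from h import *
for n in('scene','top','wrist'):
    c=snap(n); cv2.imwrite(f'pics/{n}0.png',c['image']); print(n,c['k1'],c['mtx'], -pose(c)[0].T@pose(c)[1])
print(read_state())
cv2.imwrite('pics/both.png',np.vstack([cv2.resize(load(n)['image'],(400,300)) for n in('scene','wrist')]))
E
```

```text
scene 0.04846093882747909 [[496.10842222   0.         260.17867   ]
 [  0.         496.10842222 196.81047388]
 [  0.           0.           1.        ]] [1213.48546433 -787.55872563 1433.67745292]
top -0.1280634589679944 [[399.8589672    0.         256.05032988]
 [  0.         399.8589672  193.14460666]
 [  0.           0.           1.        ]] [ 254.81412346   16.29555068 1410.02337361]
wrist -0.03829278805106421 [[300.47974759   0.         257.97558122]
 [  0.         300.47974759 194.92112875]
 [  0.           0.           1.        ]] [ 251.0239634  -630.83172503  372.47376559]
{'time': 0.15, 'qpos': array([ 1.27710286,  0.46926487, -0.04859993,  1.53339569,  0.02412185,
        1.14099823, -0.08231437]), 'joint_vel': array([-0.0009304 , -0.00373574, -0.0003862 , -0.0027075 ,  0.00023077,
       -0.0016071 , -0.00093847]), 'joint_torque': array([ 2.87928196e-04, -5.10766375e+01, -4.66442609e-02, -2.37979370e+01,
        1.07519946e-02,  5.40402296e-03,  2.15212680e-05]), 'tcp_pos': array([ 176.56553094, -651.0819143 ,  252.50672394]), 'tool_rot': array([-3.14011415e+00,  6.29849923e-05,  2.64817802e-01]), 'contact_force': array([-0.76669175,  0.14380514, -0.41679876]), 'moment': array([ 0.07884225, -0.00734323, -0.00546196]), 'grip_force': 0.0, 'finger_gap': 85.52213720385883}
```

View pics/top0.png

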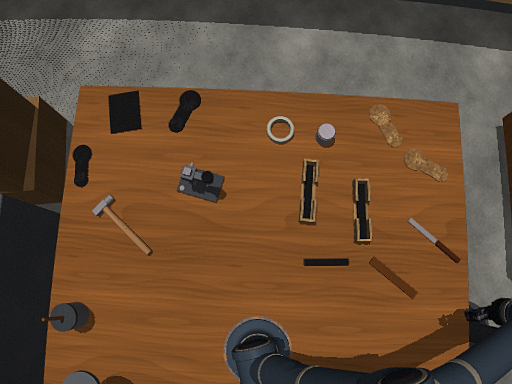

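View pics/both.png

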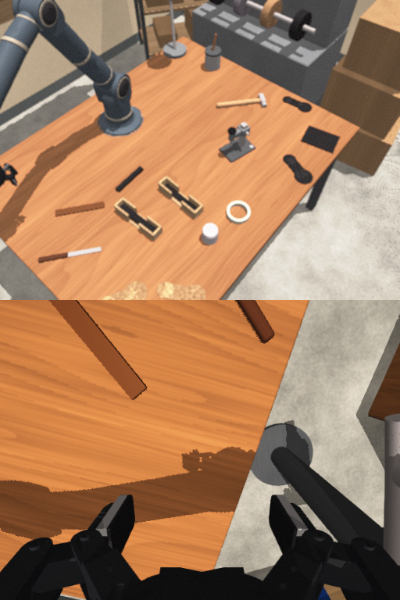

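The top view shows two cradles at about (310,191) and (362,211), a loose black bar at (326,262), a brown thin bar at (393,278) and the gauge at (202,183). The next step is to enlarge the cradles and the gauge.

```bash
python3 - <<'E'
from h import *
t=load('top')['image']; s=load('scene')['image']
def cr(i,x0,y0,w,h): return cv2.resize(i[y0:y0+h,x0:x0+w],(400,300),interpolation=cv2.INTER_CUBIC)
# scene is 400/512 scaled in view
im=np.vstack([np.hstack([cr(t,280,150,120,90+10-10),cr(s,140,215,128,96)]),np.hstack([cr(t,170,150,72,54),cr(s,270,145,72,54)])])
cv2.imwrite('pics/crop1.png',im)
E
```

```text
(no output)
```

View pics/crop1.png

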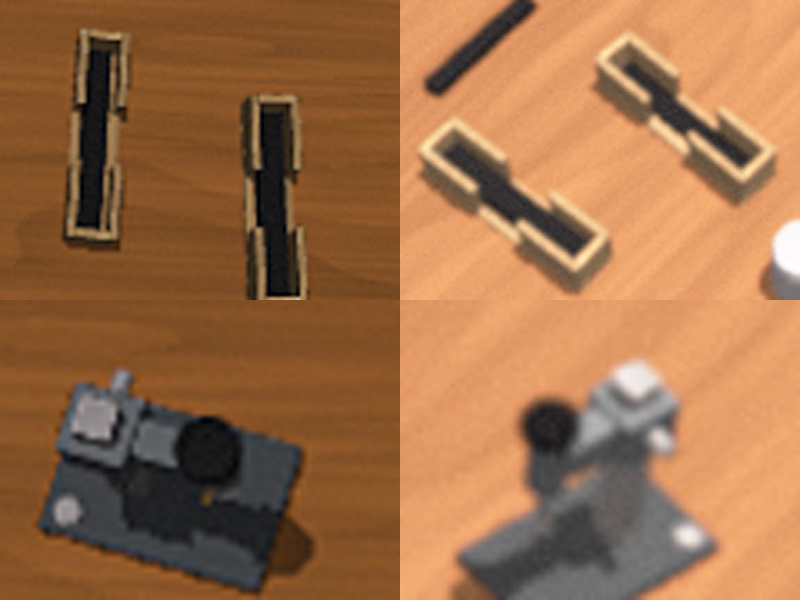

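```bash
python3 - <<'E'
from h import *
t=load('top'); s=load('scene')
A=np.array([(82,30),(130,34),(118,242),(66,236)])/3.333+[280,150]
P=plane(t,A,50); print('A corners',P.round(1),P.mean(0))
B=np.array([(246,97),(298,96)])/3.333+[280,150]
print('B top corners',plane(t,B,50).round(1), plane(t,[(362,211)],50))
cap_t=np.array([(207,150)])/5.5556+[170,150]; cap_s=np.array([(549,425)])-[400,300]; cap_s=cap_s/5.5556+[270,145]
for z in (150,155,161,167): print(z,plane(t,cap_t,z),plane(s,cap_s,z))
base_t=np.array([(302,150),(262,290),(42,228),(78,85)])/5.5556+[170,150]
print('base',plane(t,base_t,12).round(1))
print('col',plane(t,np.array([(96,120)])/5.5556+[170,150],160))
E
```

```text
A corners [[ 666.4 -135.2   50. ]
 [ 664.5 -186.5   50. ]
 [ 441.2 -177.3   50. ]
 [ 445.1 -123.4   50. ]] [ 554.29069062 -155.59113624   50.        ]
B top corners [[ 601.3 -310.9   50. ]
 [ 605.2 -366.9   50. ]] [[ 488.68980679 -339.42154366   50.        ]]
150 [[560.64800312 190.91945692 150.        ]] [[557.40459242 196.14417167 150.        ]]
155 [[559.43439913 190.22651777 155.        ]] [[559.96006643 192.3125904  155.        ]]
161 [[557.97807433 189.39499078 161.        ]] [[563.02663523 187.71469287 161.        ]]
167 [[556.52174954 188.5634638  167.        ]] [[566.09320404 183.11679535 167.        ]]
base [[596.9 148.3  12. ]
 [503.6 168.1  12. ]
 [537.6 313.5  12. ]
 [634.2 298.1  12. ]]
col [[573.32726392 255.87267898 160.        ]]
```

Emit:
jog_arm --moves '[{"dx": 4.7, "dy": -3.85, "dz": -0.6}, {"dx": 4.7, "dy": -3.85, "dz": -0.6}, {"dx": 4.7, "dy": -3.85, "dz": -0.6}, {"dx": 4.7, "dy": -3.85, "dz": -0.6}, {"dx": 4.7, "dy": -3.85, "dz": -0.6}]'

```text
$.moves[0]: bad value
```

Emit:
jog_arm --moves '[{"dx": 4.7, "dy": -3.85, "dz": -0.6}, {"dx": 4.7, "dy": -3.85, "dz": -0.6}, {"dx": 4.7, "dy": -3.85, "dz": -0.6}, {"wz": 0.13}, {"wz": 0.13}]'

```text
$.moves[0]: bad value
```

```bash
python3 - <<'E'
from h import *
c=snap('wrist'); s=c['state']; print(s['time'],s['tcp_pos'],s['tool_rot'],s['joint_vel'].round(3),s['qpos'].round(2))
cv2.imwrite('pics/w1.png',cv2.resize(c['image'],(800,600),interpolation=cv2.INTER_CUBIC))
E
```

```text
0.15 [ 176.56553094 -651.0819143   252.50672394] [-3.14011415e+00  6.29849923e-05  2.64817802e-01] [-0.001 -0.004 -0.    -0.003  0.    -0.002 -0.001] [ 1.28  0.47 -0.05  1.53  0.02  1.14 -0.08]
```

View pics/w1.png

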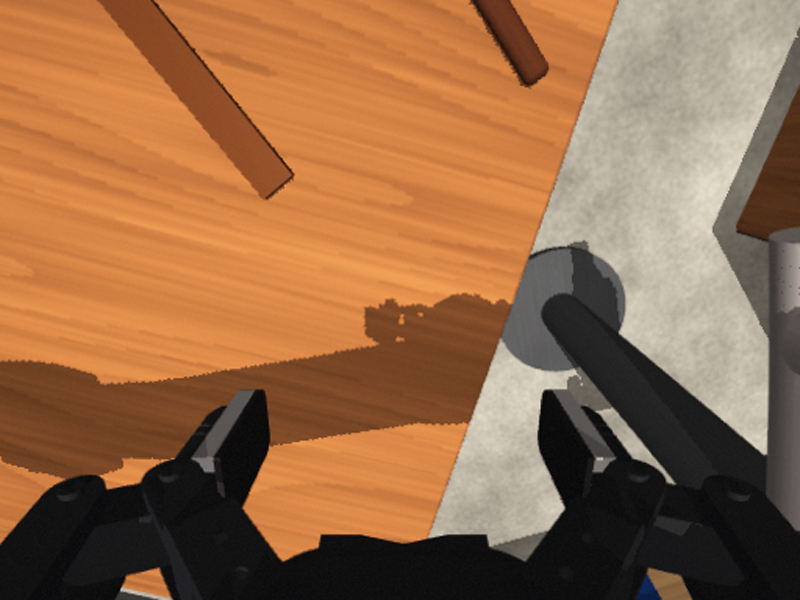

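The arm did not move because both calls were refused; the picture is the same start view, with the brown bar's end at (285,185). I'll resend with all fields filled in.

Emit:
jog_arm --moves '[{"dx": 4.7, "dy": -3.85, "dz": -0.6, "wx": 0, "wy": 0, "wz": 0, "jaw": -1}, {"dx": 4.7, "dy": -3.85, "dz": -0.6, "wx": 0, "wy": 0, "wz": 0, "jaw": -1}, {"dx": 4.7, "dy": -3.85, "dz": -0.6, "wx": 0, "wy": 0, "wz": 0, "jaw": -1}, {"dx": 4.7, "dy": -3.85, "dz": -0.6, "wx": 0, "wy": 0, "wz": 0, "jaw": -1}, {"dx": 4.7, "dy": -3.85, "dz": -0.6, "wx": 0, "wy": 0, "wz": 0, "jaw": -1}]'

```text
time: 0.82
tcp_pos: [354.0, -402.4, 283.6]
tool_rot: [3.141, -0.0, 0.265]
contact_force: [0.4, 0.0, -0.2]
finger_gap: 85.4
grip_force: 0.0
```

Emit:
jog_arm --moves '[{"dx": 4.7, "dy": -3.85, "dz": -0.6, "wx": 0, "wy": 0, "wz": 0, "jaw": -1}, {"dx": 4.7, "dy": -3.85, "dz": -0.6, "wx": 0, "wy": 0, "wz": 0, "jaw": -1}, {"dx": 4.7, "dy": -3.85, "dz": -0.6, "wx": 0, "wy": 0, "wz": 0, "jaw": -1}, {"dx": 0, "dy": 0, "dz": 0, "wx": 0, "wy": 0, "wz": 0.13, "jaw": -1}, {"dx": 0, "dy": 0, "dz": 0, "wx": 0, "wy": 0, "wz": 0.13, "jaw": -1}]'

```text
time: 1.45
tcp_pos: [459.4, -254.8, 301.3]
tool_rot: [3.141, 0.0, 0.003]
contact_force: [0.8, 0.4, 0.0]
finger_gap: 85.2
grip_force: 0.0
```

```bash
python3 - <<'E'
from h import *
c=snap('wrist'); s=c['state']; print(s['time'],s['tcp_pos'],s['tool_rot'],s['joint_vel'].round(3),s['qpos'].round(2))
cv2.imwrite('pics/w2.png',cv2.resize(c['image'],(800,600),interpolation=cv2.INTER_CUBIC))
E
```

```text
1.45 [ 459.40430282 -254.8011068   301.30399995] [3.14149385e+00 6.53487395e-05 2.87578794e-03] [-0.093 -0.011  0.143  0.01  -0.028 -0.002 -1.   ] [ 0.65  0.2  -0.26  1.81  0.06  1.14 -1.2 ]
```

View pics/w2.png

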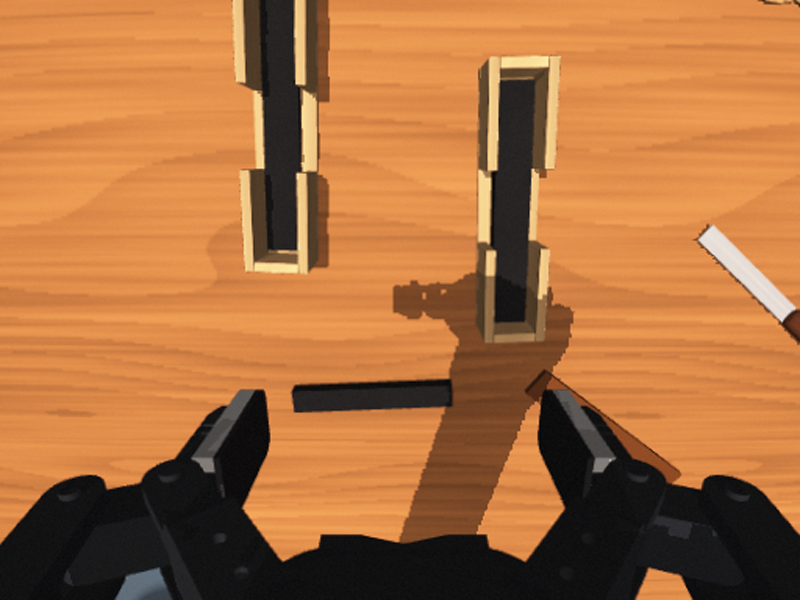

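The left cradle's bar runs from above the frame to (282,250). The right cradle's bar is fully in view, from (515,80) to (510,322). I'll work out the height of each bar's top from its apparent length and width.

```bash
python3 - <<'E'
from h import *
c=load('wrist'); im=c['image']; g=im.max(2)
print('cam',(-pose(c)[0].T@pose(c)[1]).round(1), (pose(c)[0]).round(3).tolist())
m=(g<70).astype(np.uint8)
n,l,st,ce=cv2.connectedComponentsWithStats(m)
for i in range(1,n):
    if st[i][4]<300: continue
    print(i,st[i],ce[i].round(1))
    if st[i][1]+st[i][3]>230: continue
    cnt=cv2.findContours((l==i).astype(np.uint8),0,1)[0][0].reshape(-1,2)
    for z in (14,26):
        P=plane(c,cnt,z)[:,:2]; r=cv2.minAreaRect(P.astype(np.float32)); print(z,np.round(r[0],1),np.round(r[1],1),round(r[2],1))
for v,(a,b) in ((80,(150,215)),(135,(290,360)),(205,(285,360))): print(v,g[v,a:b].tolist())
E
```

```text
cam [ 536.5 -254.4  421.4] [[0.003, -1.0, 0.0], [-0.953, -0.003, 0.302], [-0.302, -0.001, -0.953]]
1 [ 165    0   28  160 3463] [178.8  77.6]
14 [ 555.6 -154. ] [ 32.  194.5] 88.0
26 [ 555.1 -157. ] [ 31.  188.7] 88.0
3 [ 314   51   29  156 3436] [327.8 126.7]
14 [ 493.8 -346.8] [205.   33.8] 2.4
26 [ 495.1 -344.1] [198.9  32.8] 2.4
6 [ 187  243  103   21 1723] [238.4 252.8]
7 [    0   249   512   135 33119] [256.6 342. ]
80 [227, 227, 228, 227, 226, 227, 226, 227, 227, 226, 227, 227, 234, 244, 246, 247, 246, 246, 169, 43, 39, 38, 36, 39, 39, 38, 38, 38, 37, 38, 37, 39, 39, 37, 41, 39, 41, 39, 39, 38, 38, 22, 60, 248, 248, 247, 246, 245, 242, 241, 241, 238, 203, 120, 226, 226, 226, 226, 226, 227, 227, 227, 226, 227, 227]
135 [231, 231, 231, 231, 230, 231, 230, 230, 230, 229, 229, 229, 228, 228, 228, 184, 232, 246, 247, 247, 246, 246, 246, 201, 79, 15, 33, 36, 38, 39, 42, 39, 38, 41, 40, 40, 38, 40, 38, 38, 39, 40, 41, 41, 38, 41, 40, 40, 38, 238, 242, 241, 239, 225, 231, 233, 233, 233, 232, 233, 233, 233, 233, 233, 232, 233, 233, 232, 234, 232]
205 [121, 121, 120, 120, 121, 118, 120, 119, 120, 118, 117, 120, 119, 119, 120, 118, 120, 120, 120, 99, 79, 77, 79, 78, 73, 126, 153, 148, 146, 145, 124, 64, 22, 23, 20, 24, 24, 22, 23, 21, 24, 21, 23, 27, 31, 32, 35, 32, 33, 32, 45, 87, 83, 78, 77, 78, 77, 76, 109, 149, 150, 147, 146, 147, 117, 113, 114, 114, 115, 115, 114, 116, 116, 116, 116]
```

Measured top-face lengths are about 200 mm at z=26 for the right bar, against 206 mm at z=14. Its width plus visible side face is also right for 20 mm, while the left bar's fits 8 mm. There are four candidates in the 800x600 wrist view:
- right cradle's bar (510,200): fits the thick bar
- left cradle's bar (282,120): the thin bar
- loose black bar (372,395): about 100 px too short, so it is the wrong size
- brown bar (610,430): the wrong colour

I'll go above the right one and confirm.

Emit:
jog_arm --moves '[{"dx": 1.2, "dy": 3.0, "dz": 4.0, "wx": 0, "wy": 0, "wz": -0.04, "jaw": -1}, {"dx": 1.2, "dy": 3.0, "dz": 4.0, "wx": 0, "wy": 0, "wz": 0, "jaw": -1}, {"dx": 1.2, "dy": 3.0, "dz": 4.0, "wx": 0, "wy": 0, "wz": 0, "jaw": -1}, {"dx": 0, "dy": 0, "dz": 0, "wx": 0, "wy": 0, "wz": 0, "jaw": -1}]'

```text
time: 2.0
tcp_pos: [495.6, -346.0, 177.1]
tool_rot: [-3.138, 0.006, 0.043]
contact_force: [0.1, -0.2, -0.7]
finger_gap: 85.2
grip_force: 0.0
```

```bash
python3 - <<'E'
from h import *
c=snap('wrist'); s=c['state']; im=c['image']; g=im.max(2)
print(s['time'],s['tcp_pos'].round(1),s['tool_rot'].round(3),'cam',(-pose(c)[0].T@pose(c)[1]).round(1))
m=(g<70).astype(np.uint8)
n,l,st,ce=cv2.connectedComponentsWithStats(m)
for i in range(1,n):
    if st[i][4]<300: continue
    print(i,st[i],ce[i].round(1))
    cnt=cv2.findContours((l==i).astype(np.uint8),0,1)[0][0].reshape(-1,2)
    if st[i][4]<25000:
      for z in (14,26):
        P=plane(c,cnt,z)[:,:2]; r=cv2.minAreaRect(P.astype(np.float32)); print(z,np.round(r[0],1),np.round(r[1],1),round(r[2],1))
a=cv2.resize(im,(600,450),interpolation=cv2.INTER_CUBIC)
sc=cv2.resize(load('scene')['image'][215:311,140:268],(200,150),interpolation=cv2.INTER_CUBIC)
o=np.zeros((450,800,3),np.uint8); o[:,:600]=a; o[:150,600:]=sc; cv2.imwrite('pics/w3.png',o)
E
```

```text
2.0 [ 495.6 -346.   177.1] [-3.138  0.006  0.043] cam [ 573.4 -343.   296.7]
1 [  28    0   50  209 4020] [ 52.1 105. ]
14 [ 552.4 -155.8] [ 34.3 189.2] 87.5
26 [ 553.3 -163.7] [ 32.8 181.1] 87.5
5 [ 242   73   35  205 6431] [257.9 171.4]
14 [ 491.4 -345.4] [206.8  30.5] 2.0
26 [ 494.9 -345.3] [198.   29.2] 2.0
6 [    0   249   512   135 34706] [254.3 341.2]
```

View pics/w3.png

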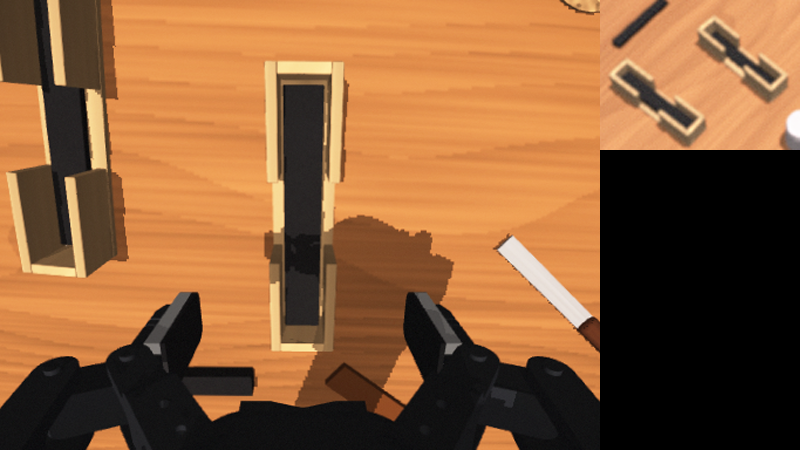

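The bar at (303,203) measures 199 x 30 mm at z=26, so it is the thick bar, centred at (494.9, -345.3). Descending and gripping.

Emit:
jog_arm --moves '[{"dx": -0.07, "dy": -0.07, "dz": 5.0, "wx": 0, "wy": 0, "wz": 0.008, "jaw": -1}, {"dx": 0, "dy": 0, "dz": 5.0, "wx": 0, "wy": 0, "wz": 0, "jaw": -1}, {"dx": 0, "dy": 0, "dz": 3.0, "wx": 0, "wy": 0, "wz": 0, "jaw": -1}, {"dx": 0, "dy": 0, "dz": 1.6, "wx": 0, "wy": 0, "wz": 0, "jaw": -1}, {"dx": 0, "dy": 0, "dz": 0, "wx": 0, "wy": 0, "wz": 0, "jaw": -1}]'

```text
time: 2.68
tcp_pos: [497.4, -343.5, 35.8]
tool_rot: [-3.142, -0.0, 0.038]
contact_force: [0.2, -0.5, 0.5]
finger_gap: 85.2
grip_force: 0.0
```

Emit:
jog_arm --moves '[{"dx": 0, "dy": 0, "dz": 0, "wx": 0, "wy": 0, "wz": 0, "jaw": 1}, {"dx": 0, "dy": 0, "dz": 0, "wx": 0, "wy": 0, "wz": 0, "jaw": 1}, {"dx": 0, "dy": 0, "dz": 0, "wx": 0, "wy": 0, "wz": 0, "jaw": 1}, {"dx": 0, "dy": 0, "dz": 0, "wx": 0, "wy": 0, "wz": 0, "jaw": 1}, {"dx": 0, "dy": 0, "dz": 0, "wx": 0, "wy": 0, "wz": 0, "jaw": 1}]' --newtons 60

```text
time: 3.3
tcp_pos: [497.8, -344.5, 36.5]
tool_rot: [3.14, -0.002, 0.037]
contact_force: [-0.4, 1.0, 6.6]
finger_gap: 28.2
grip_force: 60.7
```

Emit:
jog_arm --moves '[{"dx": 0, "dy": 0, "dz": -2.0, "wx": 0, "wy": 0, "wz": 0, "jaw": 1}, {"dx": 0, "dy": 0, "dz": -5.0, "wx": 0, "wy": 0, "wz": 0, "jaw": 1}, {"dx": 0, "dy": 0, "dz": -5.0, "wx": 0, "wy": 0, "wz": 0, "jaw": 1}, {"dx": 0, "dy": 0, "dz": 0, "wx": 0, "wy": 0, "wz": 0, "jaw": 1}]' --newtons 80

```text
time: 3.8
tcp_pos: [499.5, -345.3, 160.7]
tool_rot: [3.136, -0.008, 0.037]
contact_force: [0.1, -0.2, -2.5]
finger_gap: 27.7
grip_force: 81.6
```

Emit:
jog_arm --moves '[{"dx": 1.08, "dy": -5.3, "dz": 0, "wx": 0, "wy": 0, "wz": 0, "jaw": 1}, {"dx": 1.08, "dy": -5.3, "dz": 0, "wx": 0, "wy": 0, "wz": 0, "jaw": 1}, {"dx": 1.08, "dy": -5.3, "dz": 0, "wx": 0, "wy": 0, "wz": 0, "jaw": 1}, {"dx": 1.08, "dy": -5.3, "dz": 0, "wx": 0, "wy": 0, "wz": 0, "jaw": 1}, {"dx": 1.08, "dy": -5.3, "dz": 0, "wx": 0, "wy": 0, "wz": 0, "jaw": 1}]'

```text
time: 4.42
tcp_pos: [540.4, -75.5, 154.7]
tool_rot: [-3.142, 0.002, 0.037]
contact_force: [0.6, -0.3, -1.8]
finger_gap: 27.7
grip_force: 81.6
```

Emit:
jog_arm --moves '[{"dx": 1.08, "dy": -5.3, "dz": 0, "wx": 0, "wy": 0, "wz": 0, "jaw": 1}, {"dx": 1.08, "dy": -5.3, "dz": 0, "wx": 0, "wy": 0, "wz": 0, "jaw": 1}, {"dx": 0, "dy": 0, "dz": 0, "wx": 0, "wy": 0, "wz": 0.124, "jaw": 1}, {"dx": 0, "dy": 0, "dz": 0, "wx": 0, "wy": 0, "wz": 0.124, "jaw": 1}, {"dx": 0, "dy": 0, "dz": 0, "wx": 0, "wy": 0, "wz": 0, "jaw": 1}]'

```text
time: 5.05
tcp_pos: [558.1, 29.6, 154.6]
tool_rot: [3.141, 0.002, -0.209]
contact_force: [-0.1, -0.3, -1.4]
finger_gap: 28.1
grip_force: 81.6
```

```bash
python3 - <<'E'
from h import *
c=snap('wrist'); s=c['state']; print(s['time'],s['tcp_pos'],s['tool_rot'].round(3),s['finger_gap'],s['grip_force'],s['contact_force'],s['qpos'].round(2))
t=snap('top')
o=np.zeros((384,800,3),np.uint8); o[:,:512]=c['image']; o[:288,512:]=cv2.resize(t['image'][120:300,170:350],(288,288)); cv2.imwrite('pics/w4.png',o)
E
```

```text
5.05 [558.08006512  29.6219069  154.62000948] [ 3.141e+00  2.000e-03 -2.090e-01] 28.101831978385352 81.60587310791016 [-0.06840385 -0.33402749 -1.42160145] [ 0.07  0.4  -0.25  1.9   0.13  0.85 -2.03]
```

View pics/w4.png

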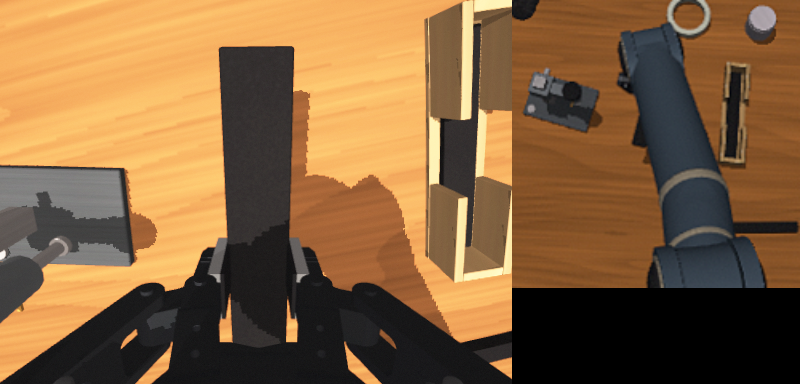

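The bar is held level, its far end at (256,47). The gauge base's -y edge runs from (127,168) to (132,265). I'll set the bar on the clear bench.

Emit:
jog_arm --moves '[{"dx": 0, "dy": 0, "dz": 5.0, "wx": 0, "wy": 0, "wz": 0, "jaw": 1}, {"dx": 0, "dy": 0, "dz": 5.0, "wx": 0, "wy": 0, "wz": 0, "jaw": 1}, {"dx": 0, "dy": 0, "dz": 1.8, "wx": 0, "wy": 0, "wz": 0, "jaw": 1}, {"dx": 0, "dy": 0, "dz": 0.3, "wx": 0, "wy": 0, "wz": 0, "jaw": 1}, {"dx": 0, "dy": 0, "dz": 0, "wx": 0, "wy": 0, "wz": 0, "jaw": 1}]'

```text
time: 5.78
tcp_pos: [560.2, 29.7, 35.7]
tool_rot: [-3.141, -0.003, -0.211]
contact_force: [-0.2, 0.4, -1.4]
finger_gap: 27.9
grip_force: 81.6
```

Emit:
jog_arm --moves '[{"dx": 0, "dy": 0, "dz": 0.2, "wx": 0, "wy": 0, "wz": 0, "jaw": 1}, {"dx": 0, "dy": 0, "dz": 0, "wx": 0, "wy": 0, "wz": 0, "jaw": 1}]'

```text
time: 6.02
tcp_pos: [559.6, 29.6, 33.3]
tool_rot: [-3.141, -0.002, -0.211]
contact_force: [0.7, -0.4, -1.1]
finger_gap: 27.6
grip_force: 81.6
```

Emit:
jog_arm --moves '[{"dx": 0, "dy": 0, "dz": 0.2, "wx": 0, "wy": 0, "wz": 0, "jaw": 1}, {"dx": 0, "dy": 0, "dz": 0, "wx": 0, "wy": 0, "wz": 0, "jaw": 1}, {"dx": 0, "dy": 0, "dz": 0, "wx": 0, "wy": 0, "wz": 0, "jaw": 1}]'

```text
time: 6.4
tcp_pos: [559.9, 29.5, 30.9]
tool_rot: [-3.141, -0.002, -0.211]
contact_force: [1.7, 0.2, 3.8]
finger_gap: 27.6
grip_force: 82.1
```

Emit:
jog_arm --moves '[{"dx": 0, "dy": 0, "dz": 0, "wx": 0, "wy": 0, "wz": 0, "jaw": -1}, {"dx": 0, "dy": 0, "dz": 0, "wx": 0, "wy": 0, "wz": 0, "jaw": -1}, {"dx": 0, "dy": 0, "dz": 0, "wx": 0, "wy": 0, "wz": 0, "jaw": -1}, {"dx": 0, "dy": 0, "dz": -3.0, "wx": 0, "wy": 0, "wz": 0, "jaw": -1}, {"dx": 0, "dy": 0, "dz": -5.0, "wx": 0, "wy": 0, "wz": 0, "jaw": -1}]'

```text
time: 7.02
tcp_pos: [557.3, 29.5, 109.4]
tool_rot: [3.14, 0.005, -0.211]
contact_force: [0.4, -0.2, 0.7]
finger_gap: 85.6
grip_force: 0.0
```

Emit:
jog_arm --moves '[{"dx": 0, "dy": -2.5, "dz": -5.0, "wx": 0, "wy": 0, "wz": 0, "jaw": -1}, {"dx": 0, "dy": -2.5, "dz": -5.0, "wx": 0, "wy": 0, "wz": 0, "jaw": -1}, {"dx": 0, "dy": -3.0, "dz": -5.0, "wx": 0, "wy": 0, "wz": 0, "jaw": -1}, {"dx": 0, "dy": 0, "dz": 0, "wx": 0, "wy": 0, "wz": 0, "jaw": -1}, {"dx": 0, "dy": 0, "dz": 0, "wx": 0, "wy": 0, "wz": 0, "jaw": -1}]'

```text
time: 7.65
tcp_pos: [575.0, 107.2, 259.4]
tool_rot: [3.14, 0.001, -0.211]
contact_force: [-0.2, -0.2, -0.3]
finger_gap: 85.5
grip_force: 0.0
```

```bash
python3 - <<'E'
from h import *
c=snap('wrist'); s=c['state']; print(s['time'],s['tcp_pos'],s['tool_rot'].round(3),s['finger_gap'],s['contact_force'],'cam',(-pose(c)[0].T@pose(c)[1]).round(1))
g=c['image'].max(2); m=(g<70).astype(np.uint8)
n,l,st,ce=cv2.connectedComponentsWithStats(m)
for i in range(1,n):
    if st[i][4]<300: continue
    print(i,st[i],ce[i].round(1))
    cnt=cv2.findContours((l==i).astype(np.uint8),0,1)[0][0].reshape(-1,2)
    if st[i][4]<20000:
        P=plane(c,cnt,20)[:,:2]; r=cv2.minAreaRect(P.astype(np.float32)); print(np.round(r[0],1),np.round(r[1],1),round(r[2],1))
cv2.imwrite('pics/w5.png',cv2.resize(c['image'],(800,600),interpolation=cv2.INTER_CUBIC))
E
```

```text
7.65 [575.02301418 107.21354473 259.44457128] [ 3.14e+00  1.00e-03 -2.11e-01] 85.5219882284686 [-0.23073885 -0.15115454 -0.33306156] cam [650.6  91.3 379.5]
1 [   0    0   46   52 2118] [21.6 23.9]
[784.4 328.4] [53.6 52.3] 74.4
3 [ 453   47   31  163 1754] [469.1 135.2]
[ 559. -147.] [ 33.2 195.3] 87.5
4 [ 306   81   34  160 4143] [321.6 158.1]
[558.   31.7] [ 32.3 197.5] 78.0
9 [    0   151   512   233 38970] [250.7 324.7]
```

View pics/w5.png

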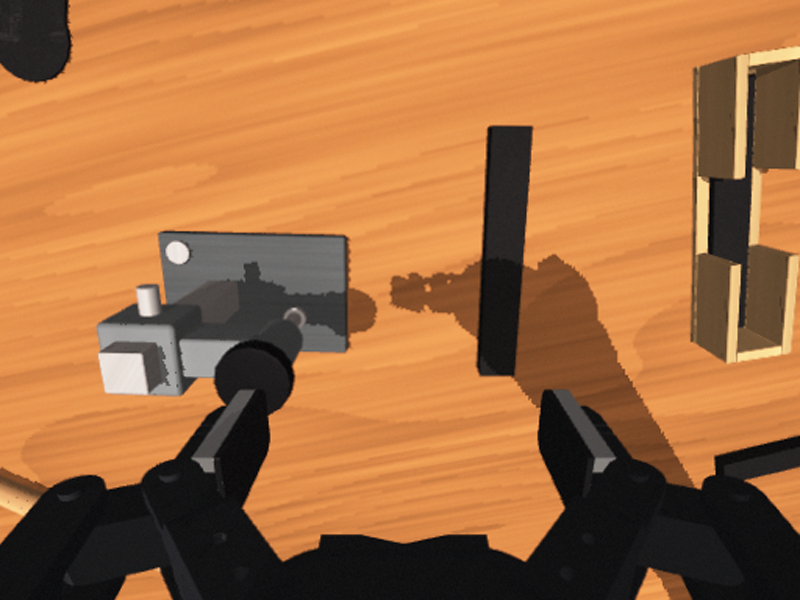

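The bar lies free, from (510,127) to (497,375). The base's visible top corners are (161,234), (345,237) and (345,350); the cap is at (254,377) and the foot pad at (294,317).

```bash
python3 - <<'E'
from h import *
c=load('wrist'); k=512/800
P=plane(c,np.array([(161,234),(345,237),(345,350)])*k,12)[:,:2]; print(P.round(1), np.linalg.norm(P[0]-P[1]),np.linalg.norm(P[2]-P[1]))
for a,b in((P[1]-P[2],0),(P[0]-P[1],90)): print('yaw',np.arctan2(a[1],a[0])-np.radians(b))
yw=-0.21; ex=np.array([np.cos(yw),np.sin(yw)]); ey=np.array([-ex[1],ex[0]])
print('orig est', (P[1]-50*ex+30*ey).round(1),(P[2]+50*ex+30*ey).round(1),(P[0]-50*ex-120*ey).round(1))
for h in (0,4,8,12):
    print(h,'foot',plane(c,np.array([(294,317)])*k,64-h)[0].round(1),'cap',plane(c,np.array([(254,377)])*k,167-h)[0].round(1))
for n,uv in(('top',(207.3,177)),('scene',(296.8,167.5))):
    for h in(0,6,12): print(n,h,plane(load(n),[uv],167-h)[0].round(1))
E
```

```text
[[633.8 290.3]
 [600.4 148.2]
 [507.1 171.8]] 146.0348417367702 96.22543485285854
yaw -0.24818157926195017
yaw -0.2311254287361033
orig est [557.7 188. ] [562.3 190.8] [559.9 183.4]
0 foot [559.7 189.7  64. ] cap [562.9 186.2 167. ]
4 foot [558.5 191.   60. ] cap [561.3 188.  163. ]
8 foot [557.4 192.2  56. ] cap [559.6 189.8 159. ]
12 foot [556.2 193.5  52. ] cap [558.  191.6 155. ]
top 0 [556.5 188.4 167. ]
top 6 [558.  189.3 161. ]
top 12 [559.4 190.1 155. ]
scene 0 [566.  183.1 167. ]
scene 6 [563.  187.7 161. ]
scene 12 [559.9 192.3 155. ]
```

Emit:
jog_arm --moves '[{"dx": 3.9, "dy": 3.94, "dz": 2.0, "wx": 0, "wy": 0, "wz": 0, "jaw": -1}, {"dx": 3.8, "dy": 3.94, "dz": 4.0, "wx": 0, "wy": 0, "wz": 0, "jaw": -1}, {"dx": 0, "dy": 0, "dz": 6.0, "wx": 0, "wy": 0, "wz": 0, "jaw": -1}, {"dx": 0, "dy": 0, "dz": 5.0, "wx": 0, "wy": 0, "wz": 0, "jaw": -1}, {"dx": 0, "dy": 0, "dz": 0, "wx": 0, "wy": 0, "wz": 0, "jaw": -1}]'

```text
time: 8.32
tcp_pos: [627.7, 16.6, 87.8]
tool_rot: [3.138, 0.012, -0.212]
contact_force: [0.5, 0.5, 0.7]
finger_gap: 85.2
grip_force: 0.0
```

Emit:
jog_arm --moves '[{"dx": 0, "dy": 0, "dz": 3.0, "wx": 0, "wy": 0, "wz": 0, "jaw": -1}, {"dx": 0, "dy": 0, "dz": 2.8, "wx": 0, "wy": 0, "wz": 0, "jaw": -1}, {"dx": 0, "dy": 0, "dz": 0, "wx": 0, "wy": 0, "wz": 0, "jaw": -1}, {"dx": 0, "dy": 0, "dz": 0, "wx": 0, "wy": 0, "wz": 0, "jaw": -1}]'

```text
time: 8.82
tcp_pos: [633.6, 18.2, 37.5]
tool_rot: [-3.141, -0.003, -0.211]
contact_force: [1.1, 0.3, 0.2]
finger_gap: 85.0
grip_force: 0.0
```

Emit:
jog_arm --moves '[{"dx": 0, "dy": 0.3, "dz": 0.6, "wx": 0, "wy": 0, "wz": 0, "jaw": -1}, {"dx": 0, "dy": 0, "dz": 0, "wx": 0, "wy": 0, "wz": 0, "jaw": -1}]'

```text
time: 9.07
tcp_pos: [631.7, 14.7, 29.9]
tool_rot: [3.141, -0.001, -0.212]
contact_force: [-0.2, -0.2, -0.6]
finger_gap: 85.2
grip_force: 0.0
```

Emit:
jog_arm --moves '[{"dx": 0, "dy": 0, "dz": 0, "wx": 0, "wy": 0, "wz": 0, "jaw": 1}, {"dx": 0, "dy": 0, "dz": 0, "wx": 0, "wy": 0, "wz": 0, "jaw": 1}, {"dx": 0, "dy": 0, "dz": 0, "wx": 0, "wy": 0, "wz": 0, "jaw": 1}, {"dx": 0, "dy": 0, "dz": 0, "wx": 0, "wy": 0, "wz": 0, "jaw": 1}, {"dx": 0, "dy": 0, "dz": 0, "wx": 0, "wy": 0, "wz": 0, "jaw": 1}]' --newtons 110

```text
time: 9.7
tcp_pos: [632.0, 15.4, 30.1]
tool_rot: [-3.141, -0.001, -0.211]
contact_force: [-1.4, -0.2, 6.1]
finger_gap: 26.6
grip_force: 109.5
```

Emit:
jog_arm --moves '[{"dx": 0, "dy": 0, "dz": -2.0, "wx": 0, "wy": 0, "wz": 0.02, "jaw": 1}, {"dx": -1.7, "dy": -2.0, "dz": 0, "wx": 0, "wy": 0, "wz": 0, "jaw": 1}, {"dx": -1.7, "dy": -2.0, "dz": 0, "wx": 0, "wy": 0, "wz": 0, "jaw": 1}, {"dx": 0, "dy": -1.0, "dz": 0, "wx": 0, "wy": 0, "wz": 0, "jaw": 1}, {"dx": 0, "dy": 0, "dz": 0, "wx": 0, "wy": 0, "wz": 0, "jaw": 1}]'

```text
time: 10.32
tcp_pos: [611.0, 72.3, 50.0]
tool_rot: [-3.141, -0.002, -0.23]
contact_force: [0.0, 0.2, -1.3]
finger_gap: 26.8
grip_force: 108.7
```

```bash
python3 - <<'E'
from h import *
s=read_state(); print(s['time'],s['tcp_pos'].round(1),s['tool_rot'].round(3),s['finger_gap'],s['contact_force'])
a=snap('scene')['image']; t=snap('top')['image']; w=snap('wrist')['image']
o=np.zeros((600,800,3),np.uint8)
o[:300,:400]=cv2.resize(a[130:250,210:370],(400,300),interpolation=cv2.INTER_CUBIC)
o[:300,400:]=cv2.resize(t[120:240,160:320],(400,300),interpolation=cv2.INTER_CUBIC)
o[300:,:400]=cv2.resize(w,(400,300),interpolation=cv2.INTER_AREA); cv2.imwrite('pics/m1.png',o)
E
```

```text
10.325 [611.   72.3  50. ] [-3.141e+00 -2.000e-03 -2.300e-01] 26.75548033919992 [ 0.04205906  0.23519508 -1.26884924]
```

View pics/m1.png

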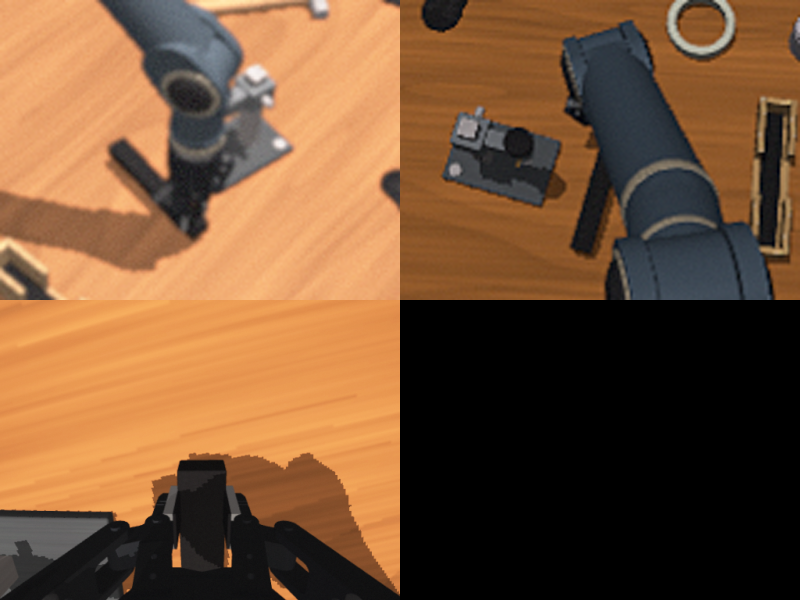

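The bar hangs over the bench at (592,215) in the top crop. In the scene crop its near end is at (118,145). I'll check for droop against the expected projection, and get the far-end overhang.

```bash
python3 - <<'E'
from h import *
s=read_state(); p=s['tcp_pos']; y=-.23; ex=np.array([np.cos(y),np.sin(y),0]); ey=np.array([-ex[1],ex[0],0])
for z in (20,30,40):
  q=[np.r_[p[:2],z]-176*ex+15*ey, np.r_[p[:2],z]-176*ex-15*ey]
  print(z,'top',((proj(load('top'),q)-[160,120])*2.5+[400,0]).round(0).tolist(),'scene',((proj(load('scene'),q)-[210,130])*2.5).round(0).tolist())
w=load('wrist'); uv=np.array([(177,461),(226,461)]); uv=(uv-[0,300])*1.28
for z in (40,): P=plane(w,uv,z); print((P-p)@np.c_[ex,ey,[0,0,1]])
t=load('top')['image']; r=cv2.minAreaRect(np.argwhere(t[200:226,225:246].max(2)<0)[:, ::-1].astype(np.float32)) if 0 else None
E
```

```text
20 top [[570.0, 249.0], [591.0, 254.0]] scene [[121.0, 142.0], [105.0, 152.0]]
30 top [[570.0, 248.0], [590.0, 253.0]] scene [[121.0, 138.0], [105.0, 147.0]]
40 top [[569.0, 247.0], [590.0, 253.0]] scene [[121.0, 134.0], [105.0, 143.0]]
[[ 30.82412435  14.65408629  -9.39700802]
 [ 30.74604171 -14.094593    -9.39700802]]
```

```bash
python3 - <<'E'
from h import *
w=load('wrist'); p=w['state']['tcp_pos']; y=-.23; ex=np.array([np.cos(y),np.sin(y),0]); ey=np.array([-ex[1],ex[0],0])
g=w['image'].max(2).astype(int); u=258; print(list(enumerate(g[196:250,u],196)))
for v,z in((206,20),(220,40)):
    print(v,((plane(w,[(u,v)],z)-p)@np.c_[ex,ey,[0,0,1]]).round(1))
s=load('scene')['image'].max(2); print(s[176:204,244:272])
E
```

```text
[(196, np.int64(229)), (197, np.int64(180)), (198, np.int64(147)), (199, np.int64(147)), (200, np.int64(143)), (201, np.int64(137)), (202, np.int64(134)), (203, np.int64(131)), (204, np.int64(97)), (205, np.int64(44)), (206, np.int64(19)), (207, np.int64(18)), (208, np.int64(18)), (209, np.int64(21)), (210, np.int64(19)), (211, np.int64(16)), (212, np.int64(17)), (213, np.int64(14)), (214, np.int64(19)), (215, np.int64(16)), (216, np.int64(19)), (217, np.int64(18)), (218, np.int64(31)), (219, np.int64(38)), (220, np.int64(42)), (221, np.int64(42)), (222, np.int64(43)), (223, np.int64(40)), (224, np.int64(45)), (225, np.int64(41)), (226, np.int64(43)), (227, np.int64(41)), (228, np.int64(41)), (229, np.int64(42)), (230, np.int64(39)), (231, np.int64(42)), (232, np.int64(43)), (233, np.int64(39)), (234, np.int64(43)), (235, np.int64(37)), (236, np.int64(35)), (237, np.int64(34)), (238, np.int64(41)), (239, np.int64(34)), (240, np.int64(25)), (241, np.int64(25)), (242, np.int64(22)), (243, np.int64(24)), (244, np.int64(23)), (245, np.int64(23)), (246, np.int64(22)), (247, np.int64(20)),
[... 2668 characters left out ...]
238 237 237 239 240 241 239 240 232 226 200 175 146 140 132 110  81  44
   44  51  47  56  55  57  58  57  66 107]
 [238 237 240 241 240 239 240 244 241 240 231 195 158 141 139 133 113  86
   56  41  50  52  56  58  54  54  53  61]
 [239 238 241 241 239 241 241 241 240 240 235 220 185 158 149 143 134 112
   87  57  38  44  54  59  58  56  61  56]
 [239 242 240 241 240 241 241 240 238 240 236 232 219 195 162 150 143 134
  120  90  61  40  51  51  56  57  56  52]
 [240 241 241 241 241 240 240 239 237 236 236 234 234 221 180 152 151 152
  144 124  90  61  45  45  54  52  59  64]
 [239 240 240 241 240 241 239 237 237 236 238 237 240 234 212 177 160 152
  156 149 125  91  58  39  49  50  59  60]]
```

```bash
python3 - <<'E'
from h import *
t=load('top'); s=load('scene'); w=load('wrist'); p=w['state']['tcp_pos']; y=-.23; ex=np.array([np.cos(y),np.sin(y),0]); ey=np.array([-ex[1],ex[0],0])
g=t['image'].max(2)[196:228,222:248]; print(g)
# scene end midpoint of top face edge
o,d=ray(s,[(256.3,188)])
for z in(20,25,30,35,40,45): X=plane(s,[(256.3,188)],z)[0]; print(z,((X-p)@np.c_[ex,ey,[0,0,1]]).round(1))
E
```

```text
[[ 79  80  73  86 125 146 141 141 142 144 146 149 111  23  26  25  29  28
   30  27  22  53  84  74  39  46]
 [ 75  73  84 129 148 144 146 145 143 145 150 133  77  23  24  24  25  28
   28  25  18  59  94  75  38  41]
 [ 70  83 123 145 141 138 140 140 140 140 148 119  32  26  25  22  23  28
   26  27  32  66  87  93  80  42]
 [104 124 144 141 138 138 139 140 139 141 143 113  30  23  25  26  30  26
   26  27  44  73  77 125 131  41]
 [149 147 146 143 142 142 143 141 142 147 133  76  18  25  25  28  30  29
   24  23  47  76  74 121 134  59]
 [144 141 141 143 143 144 143 143 145 150 130  49  26  26  24  30  28  24
   28  22  61  85  74 122 145  83]
 [137 138 141 141 139 140 141 142 142 151 122  25  30  28  25  20  24  25
   27  33  64  83  93 134 161 129]
 [143 141 145 143 142 140 143 141 144 149 113  21  25  31  24  23  31  27
   22  49  82  78 121 158 156 141]
 [153 153 152 151 151 151 150 151 157 140  77  21  22  27  27  28  27  27
   18  62  85  75 118 157 156 137]
 [153 156 155 155 154 154 155 157 164 131  31  25  29  26  30  27  27  29
   33  68  85  97 137 160 159 141]
 [147 150 
[... 1856 characters left out ...]
 136 138 139 138 140 143 145 150 134 104 105 108 106 124 147
  143 143 145 153 120  43  65  93]
 [138 137 136 135 138 138 135 136 138 136 137 138 140 141 142 140 142 138
  136 139 141 135  95  28  29 102]
 [136 136 139 140 141 140 140 139 141 139 140 138 139 134 139 137 137 136
  137 137 142 112  21  21  27  95]
 [127 128 131 135 137 137 140 138 140 142 141 142 144 144 143 144 140 140
  142 144 144 110  22  28  27  73]
 [126 125 123 124 123 124 128 132 130 133 137 138 139 140 139 140 141 142
  141 147 131  67  22  21  25  59]]
20 [-176.9    5.   -29.6]
25 [-173.5    2.5  -24.6]
30 [-1.702e+02  1.000e-01 -1.960e+01]
35 [-166.8   -2.4  -14.6]
40 [-163.4   -4.9   -9.6]
45 [-160.    -7.4   -4.6]
```

```bash
python3 - <<'E'
from h import *
t=load('top'); s=load('scene'); w=load('wrist'); p=w['state']['tcp_pos']; y=-.23; B=np.c_[[np.cos(y),np.sin(y),0],[-np.sin(y),np.cos(y),0],[0,0,1]]
for z in(10,20,30,40): print(z,((plane(t,[(228,218.7),(236.3,220.6)],z)-p)@B).round(1).tolist())
# triangulate end mid
(o1,d1),(o2,d2)=ray(t,[(232.2,219.7)]),ray(s,[(256.3,188)])
A=np.c_[d1[0],-d2[0]]; k=np.linalg.lstsq(A,o2-o1,rcond=None)[0]; X1=o1+k[0]*d1[0]; X2=o2+k[1]*d2[0]; print((X1-p)@B,(X2-p)@B)
# calibration check: gauge base corner nearest -y,-x in both old views at z=12
E
```

```text
10 [[-172.6, 16.9, -39.6], [-171.0, -13.3, -39.6]]
20 [[-173.7, 15.8, -29.6], [-172.2, -14.1, -29.6]]
30 [[-174.9, 14.7, -19.6], [-173.3, -15.0, -19.6]]
40 [[-176.0, 13.6, -9.6], [-174.5, -15.8, -9.6]]
[-1.73739590e+02  3.80570779e-02 -2.37152131e+01] [-172.76821276    1.96500662  -23.41620417]
```

The near end droops about 13 mm (0.075 rad) in the grip. I'll tilt the tool to level it and check again.

Emit:
jog_arm --moves '[{"dx": 0, "dy": 0, "dz": 0, "wx": 0, "wy": -0.075, "wz": 0, "jaw": 1}, {"dx": 0, "dy": 0, "dz": 0, "wx": 0, "wy": 0, "wz": 0, "jaw": 1}, {"dx": 0, "dy": 0, "dz": 0, "wx": 0, "wy": 0, "wz": 0, "jaw": 1}]' --newtons 120

```text
time: 10.85
tcp_pos: [609.8, 71.0, 49.2]
tool_rot: [3.141, 0.075, -0.232]
contact_force: [-0.1, -0.3, -1.5]
finger_gap: 26.5
grip_force: 122.7
```

```bash
cat > lv.py <<'E'
from h import *
w=read_state(); p=w['tcp_pos']; y=-.23; B=np.c_[[np.cos(y),np.sin(y),0],[-np.sin(y),np.cos(y),0],[0,0,1]]
print(w['time'],p.round(1),w['tool_rot'].round(3),w['contact_force'].round(1),w['finger_gap'].round(1))
import sys
zt=float(sys.argv[1]) if len(sys.argv)>1 else 40
for n in('top','scene'):
    c=snap(n); g=c['image'].max(2).astype(np.float32); thr=90
    def samp(L):
        X=np.array([[a,b,zt-p[2]] for a,b in L])@B.T+p; uv=proj(c,X).astype(np.float32)
        return cv2.remap(g,uv[:,0],uv[:,1],1)
    a=np.arange(-190,-140,1.); e=samp([(x,0) for x in a]); 
    print(n,'end',[float(a[i]) for i in range(1,len(a)) if (e[i-1]>thr)!=(e[i]>thr)])
    for x in(-160,-150,-140,-125): 
        b=np.arange(-32,32,1.); e=samp([(x,q) for q in b]); print(x,[float(b[i]) for i in range(1,len(b)) if (e[i-1]>thr)!=(e[i]>thr)])
E
python3 lv.py
```

```text
Traceback (most recent call last):
  File "lv.py", line 3, in <module>
    print(w['time'],p.round(1),w['tool_rot'].round(3),w['contact_force'].round(1),w['finger_gap'].round(1))
                                                                                  ^^^^^^^^^^^^^^^^^^^^^
AttributeError: 'float' object has no attribute 'round'
```

```bash
sed -i "s/,w\['finger_gap'\].round(1)//" lv.py; python3 lv.py
```

```text
10.85 [609.8  71.   49.2] [ 3.141  0.075 -0.232] [-0.1 -0.3 -1.5]
top end [-181.0]
-160 [-24.0, 17.0]
-150 [-24.0, 17.0]
-140 [-24.0, 17.0]
-125 [-23.0, 16.0]
scene end [-176.0]
-160 [-14.0, 13.0]
-150 [-17.0, 13.0]
-140 [-18.0, 14.0]
-125 [-19.0, 13.0]
```

Emit:
jog_arm --moves '[{"dx": 0, "dy": -2.5, "dz": 0, "wx": 0, "wy": 0, "wz": 0, "jaw": 1}, {"dx": 0, "dy": -2.5, "dz": 0, "wx": 0, "wy": 0, "wz": 0, "jaw": 1}, {"dx": 0, "dy": -1.5, "dz": 0, "wx": 0, "wy": 0, "wz": 0, "jaw": 1}, {"dx": 0, "dy": 0, "dz": 0, "wx": 0, "wy": 0, "wz": 0, "jaw": 1}]'

```text
time: 11.45
tcp_pos: [624.8, 138.0, 49.4]
tool_rot: [-3.14, 0.075, -0.227]
contact_force: [-0.4, -0.5, -2.4]
finger_gap: 26.3
grip_force: 122.6
```

Emit:
jog_arm --moves '[{"dx": 0, "dy": -1.3, "dz": 0, "wx": 0, "wy": 0, "wz": 0, "jaw": 1}, {"dx": 0, "dy": -1.3, "dz": 0, "wx": 0, "wy": 0, "wz": 0, "jaw": 1}, {"dx": 0, "dy": -1.3, "dz": 0, "wx": 0, "wy": 0, "wz": 0, "jaw": 1}, {"dx": 0, "dy": 0, "dz": 0, "wx": 0, "wy": 0, "wz": 0, "jaw": 1}, {"dx": 0, "dy": 0, "dz": 0, "wx": 0, "wy": 0, "wz": 0, "jaw": 1}]'

```text
time: 12.08
tcp_pos: [633.7, 172.6, 49.3]
tool_rot: [3.141, 0.075, -0.231]
contact_force: [-0.4, -0.1, -0.8]
finger_gap: 26.5
grip_force: 122.6
```

```bash
python3 lv.py
```

```text
12.075 [633.7 172.6  49.3] [ 3.141  0.075 -0.231] [-0.4 -0.1 -0.8]
top end [-179.0]
-160 [-27.0, 18.0]
-150 [-28.0, 17.0]
-140 [-26.0, 17.0]
-125 []
scene end [-175.0]
-160 [-16.0, 14.0]
-150 [-19.0, 13.0]
-140 [-19.0, 14.0]
-125 [-21.0, 12.0]
```

Emit:
jog_arm --moves '[{"dx": 0, "dy": 0, "dz": 0.5, "wx": 0, "wy": 0, "wz": 0, "jaw": 1}, {"dx": 0, "dy": 0, "dz": 0.2, "wx": 0, "wy": 0, "wz": 0, "jaw": 1}, {"dx": 0, "dy": 0, "dz": 0, "wx": 0, "wy": 0, "wz": 0, "jaw": 1}, {"dx": 0, "dy": 0, "dz": 0, "wx": 0, "wy": 0, "wz": 0, "jaw": 1}]'

```text
time: 12.68
tcp_pos: [633.4, 173.1, 42.5]
tool_rot: [3.142, 0.075, -0.231]
contact_force: [-0.5, 0.1, -1.8]
finger_gap: 26.3
grip_force: 122.6
```

Emit:
jog_arm --moves '[{"dx": 0, "dy": 0, "dz": 0.15, "wx": 0, "wy": 0, "wz": 0, "jaw": 1}, {"dx": 0, "dy": 0, "dz": 0, "wx": 0, "wy": 0, "wz": 0, "jaw": 1}, {"dx": 0, "dy": 0, "dz": 0, "wx": 0, "wy": 0, "wz": 0, "jaw": 1}]'

```text
time: 13.05
tcp_pos: [633.2, 173.1, 40.9]
tool_rot: [3.142, 0.075, -0.231]
contact_force: [1.2, -0.0, -1.9]
finger_gap: 26.7
grip_force: 122.6
```

Emit:
jog_arm --moves '[{"dx": 0, "dy": 0, "dz": 0.15, "wx": 0, "wy": 0, "wz": 0, "jaw": 1}, {"dx": 0, "dy": 0, "dz": 0, "wx": 0, "wy": 0, "wz": 0, "jaw": 1}, {"dx": 0, "dy": 0, "dz": 0, "wx": 0, "wy": 0, "wz": 0, "jaw": 1}]'

```text
time: 13.42
tcp_pos: [633.4, 173.2, 40.1]
tool_rot: [-3.141, 0.074, -0.231]
contact_force: [-0.4, -0.8, 5.0]
finger_gap: 26.6
grip_force: 123.4
```

```bash
python3 lv.py 31
```

```text
13.425 [633.4 173.2  40.1] [-3.141  0.074 -0.231] [-0.4 -0.8  5. ]
top end [-180.0]
-160 [-26.0, 18.0]
-150 [-26.0, 18.0]
-140 [-22.0, 18.0]
-125 []
scene end [-176.0]
-160 [-15.0, 15.0]
-150 [-18.0, 14.0]
-140 [-19.0, 14.0]
-125 [-20.0, 12.0]
```

Emit:
jog_arm --moves '[{"dx": 0, "dy": 0, "dz": 0, "wx": 0, "wy": 0, "wz": 0, "jaw": -1}, {"dx": 0, "dy": 0, "dz": 0, "wx": 0, "wy": 0, "wz": 0, "jaw": -1}, {"dx": 0, "dy": 0, "dz": 0, "wx": 0, "wy": 0, "wz": 0, "jaw": -1}, {"dx": 0, "dy": 0, "dz": -2.0, "wx": 0, "wy": 0, "wz": 0, "jaw": -1}, {"dx": 0, "dy": 0, "dz": -5.0, "wx": 0, "wy": 0, "wz": 0, "jaw": -1}]'

```text
time: 14.15
tcp_pos: [636.7, 171.6, 108.6]
tool_rot: [3.139, 0.079, -0.231]
contact_force: [1.1, -0.1, 0.2]
finger_gap: 85.5
grip_force: 0.0
```

Emit:
jog_arm --moves '[{"dx": 0, "dy": 0, "dz": -5.0, "wx": 0, "wy": 0.075, "wz": 0, "jaw": -1}, {"dx": 0, "dy": 0, "dz": -5.0, "wx": 0, "wy": 0, "wz": 0, "jaw": -1}, {"dx": 0, "dy": 2.5, "dz": -4.0, "wx": 0, "wy": 0, "wz": 0, "jaw": 1}, {"dx": 0, "dy": 2.5, "dz": 0, "wx": 0, "wy": 0, "wz": 0, "jaw": 1}, {"dx": 0, "dy": 0, "dz": 0, "wx": 0, "wy": 0, "wz": 0, "jaw": 1}]'

```text
time: 14.78
tcp_pos: [630.2, 119.4, 249.7]
tool_rot: [3.14, -0.001, -0.235]
contact_force: [0.0, 0.2, -0.8]
finger_gap: 32.2
grip_force: 0.0
```

```bash
python3 - <<'E'
from h import *
s=read_state(); c=snap('wrist'); t=snap('top'); print(s['time'],s['tcp_pos'].round(1),s['tool_rot'].round(3),s['finger_gap'])
o=np.zeros((600,800,3),np.uint8); o[:480,:640]=cv2.resize(c['image'],(640,480),interpolation=cv2.INTER_CUBIC)
o[480:,:160]=cv2.resize(t['image'][130:250,150:310],(160,120)); cv2.imwrite('pics/last.png',o)
E
```

```text
14.775 [630.2 119.4 249.7] [ 3.14e+00 -1.00e-03 -2.35e-01] 32.15266056315046
```

View pics/last.png

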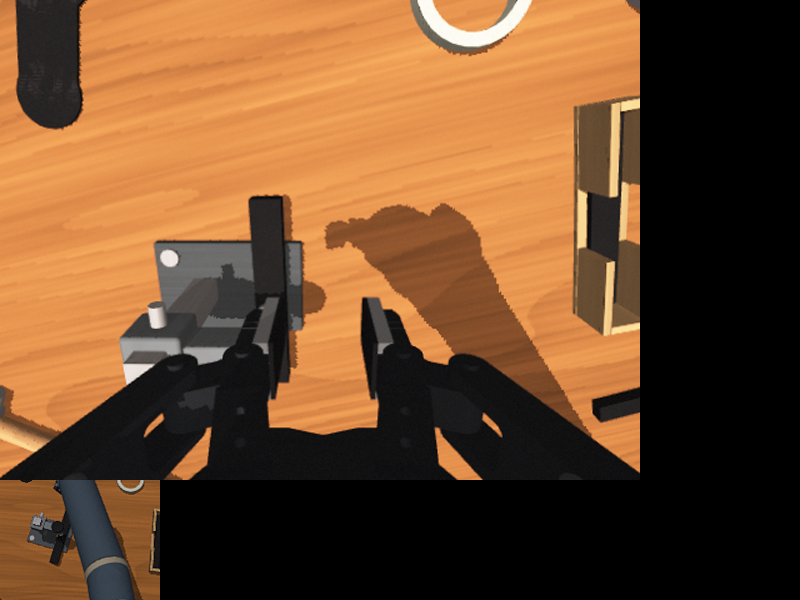

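The bar lies on the base under the head, its far end at (266,198) and near end at (287,382). The base's -y edge is at x≈302, and the head hides the middle. I'll check the centring by numbers.

```bash
python3 - <<'E'
from h import *
c=load('wrist'); g=c['image'].max(2).astype(int)
y=-.23; B=np.c_[[np.cos(y),np.sin(y),0],[-np.sin(y),np.cos(y),0],[0,0,1]]; O=np.array([559,189.5,0])
L=lambda uv,z:((plane(c,uv,z)-O)@B).round(1)[:,:2].tolist()
for v in(170,185,205,225): print(v,g[v,196:246].tolist())
print('col 213',g[150:170,213].tolist())
print(L([(200,160),(225,158.5)],32), L([(231.5,305)],12),'base',L([(241,194),(241.5,262),(124,193)],12))
E
python3 - <<'E'
import sys; sys.path.insert(0,'.')
from h import *
t=load('top'); g=t['image'].max(2); print(g[196:216,196:226])
E
```

```text
170 [239, 238, 221, 130, 44, 40, 42, 42, 41, 40, 41, 39, 41, 42, 39, 42, 38, 41, 44, 40, 41, 39, 40, 40, 41, 41, 39, 40, 33, 18, 57, 115, 140, 140, 140, 141, 144, 213, 241, 241, 241, 241, 241, 240, 239, 239, 238, 237, 236, 236]
185 [240, 241, 239, 227, 149, 39, 40, 42, 42, 42, 43, 43, 43, 41, 40, 44, 44, 43, 42, 42, 43, 43, 43, 44, 44, 46, 45, 45, 44, 27, 13, 88, 128, 126, 127, 128, 129, 172, 221, 232, 232, 234, 234, 234, 235, 237, 237, 237, 238, 237]
205 [110, 109, 110, 109, 110, 88, 50, 41, 43, 43, 43, 44, 41, 43, 41, 44, 43, 43, 44, 42, 43, 44, 43, 42, 40, 42, 41, 45, 45, 41, 31, 19, 45, 58, 59, 74, 98, 111, 112, 113, 111, 112, 111, 108, 80, 82, 118, 198, 232, 232]
225 [55, 57, 56, 57, 55, 67, 72, 54, 44, 43, 42, 41, 42, 41, 43, 43, 42, 42, 40, 42, 40, 42, 42, 42, 41, 42, 41, 40, 41, 43, 41, 28, 18, 44, 59, 58, 71, 97, 110, 111, 108, 112, 113, 110, 88, 70, 110, 132, 134, 136]
col 213 [236, 238, 240, 240, 239, 205, 98, 25, 14, 27, 38, 40, 40, 42, 42, 40, 40, 41, 41, 40]
[[97.7, 13.6], [99.3, -14.9]] [[-114.4, -13.7]] base [[50.7, -31.0], [-45.2, -29.5], [52.8, 116.0]]
[[ 65  68  71
[... 1787 characters left out ...]
 24  60  77 107 149 140
  138 139 135 139 138 135 137 135 136 138 138 137]
 [143 146 139  82  22  25  26  28  27  25  27  20  33  74  74 107 150 144
  144 144 142 142 141 141 140 138 138 139 137 136]
 [140 143 136 100  56  19  21  14  22  27  28  23  40  75  74 104 149 144
  144 141 141 142 142 143 141 142 140 139 141 142]
 [136 143 145 146 125  89  43  44  34  25  25  24  58  80  88 122 145 141
  137 139 139 139 138 139 137 141 137 137 138 138]
 [127 134 136 140 148 140 114 104  58  47  46  44  71  72 105 149 143 138
  139 140 138 138 139 139 139 139 138 138 135 137]
 [126 125 129 130 136 141 148 139 110 103  70  68  73  83 124 144 137 140
  141 139 139 139 138 138 140 141 138 138 138 137]]
```

```bash
python3 - <<'E'
from h import *
c=load('wrist'); g=c['image'].max(2).astype(int)
y=-.23; B=np.c_[[np.cos(y),np.sin(y),0],[-np.sin(y),np.cos(y),0],[0,0,1]]; O=np.array([559,189.5,0])
L=lambda uv,z:((plane(c,uv,z)-O)@B).round(1)[:,:2].tolist()
for u in(150,180,192,235): print(u,list(zip(range(186,202),g[186:202,u].tolist())))
print('end',L([(213,159)],32),L([(213,155.8)],12))
for v in(192,193,194,195): print(v,L([(180,v),(235,v)],12),L([(180,v),(235,v)],0))
print('near base edge col 236',list(zip(range(250,275),g[250:275,236].tolist())))
for v in (262,264,266): print(v,L([(236,v)],12))
E
```

```text
150 [(186, 230), (187, 231), (188, 234), (189, 237), (190, 239), (191, 227), (192, 139), (193, 36), (194, 75), (195, 105), (196, 109), (197, 107), (198, 111), (199, 114), (200, 111), (201, 110)]
180 [(186, 238), (187, 238), (188, 239), (189, 239), (190, 239), (191, 221), (192, 133), (193, 35), (194, 71), (195, 101), (196, 107), (197, 108), (198, 111), (199, 109), (200, 111), (201, 109)]
192 [(186, 241), (187, 236), (188, 230), (189, 227), (190, 230), (191, 212), (192, 124), (193, 35), (194, 70), (195, 100), (196, 109), (197, 108), (198, 109), (199, 109), (200, 110), (201, 108)]
235 [(186, 234), (187, 237), (188, 239), (189, 240), (190, 241), (191, 227), (192, 139), (193, 37), (194, 67), (195, 102), (196, 113), (197, 113), (198, 112), (199, 113), (200, 117), (201, 116)]
end [[98.8, -1.3]] [[98.9, 1.6]]
192 [[53.7, 45.1], [53.3, -23.6]] [[50.1, 48.3], [49.7, -22.6]]
193 [[52.4, 45.2], [52.0, -23.6]] [[48.7, 48.5], [48.3, -22.6]]
194 [[51.1, 45.3], [50.7, -23.5]] [[47.4, 48.6], [47.0, -22.6]]
195 [[49.8, 45.4], [49.4, -23.5]] [[46.0, 48.7], [45.6, -22.5]]
near base edge col 236 [(250, 59), (251, 57), (252, 58), (253, 92), (254, 106), (255, 107), (256, 106), (257, 108), (258, 108), (259, 107), (260, 105), (261, 108), (262, 109), (263, 111), (264, 123), (265, 197), (266, 213), (267, 209), (268, 161), (269, 139), (270, 138), (271, 191), (272, 201), (273, 151), (274, 128)]
262 [[-45.2, -22.1]]
264 [[-48.2, -22.0]]
266 [[-51.3, -21.9]]
```

The bar is centred to about 2 mm along and 0.5 mm across. Next is pressing the cap with closed fingers at (560,189).

Emit:
jog_arm --moves '[{"dx": -4.2, "dy": -2.55, "dz": 0, "wx": 0, "wy": 0, "wz": 0, "jaw": 1}, {"dx": -4.2, "dy": -2.55, "dz": 0, "wx": 0, "wy": 0, "wz": 0, "jaw": 1}, {"dx": 0, "dy": 0, "dz": 2.5, "wx": 0, "wy": 0, "wz": 0, "jaw": 1}, {"dx": 0, "dy": 0, "dz": 2.5, "wx": 0, "wy": 0, "wz": 0, "jaw": 1}, {"dx": 0, "dy": 0, "dz": 0, "wx": 0, "wy": 0, "wz": 0, "jaw": 1}]' --newtons 60

```text
time: 15.5
tcp_pos: [558.3, 192.0, 196.3]
tool_rot: [3.139, 0.006, -0.229]
contact_force: [-0.3, 0.6, -0.2]
finger_gap: 0.3
grip_force: 0.0
```

Emit:
jog_arm --moves '[{"dx": 0, "dy": 0, "dz": 0, "wx": 0, "wy": 0, "wz": 0, "jaw": 1}, {"dx": 0, "dy": 0, "dz": 0, "wx": 0, "wy": 0, "wz": 0, "jaw": 1}]'

```text
time: 15.75
tcp_pos: [560.9, 191.9, 200.1]
tool_rot: [-3.14, -0.001, -0.231]
contact_force: [0.9, 0.4, 0.2]
finger_gap: -0.2
grip_force: 0.0
```

Emit:
jog_arm --moves '[{"dx": 0, "dy": 0.2, "dz": 1.2, "wx": 0, "wy": 0, "wz": 0, "jaw": 1}, {"dx": 0, "dy": 0, "dz": 0.8, "wx": 0, "wy": 0, "wz": 0, "jaw": 1}, {"dx": 0, "dy": 0, "dz": 0.6, "wx": 0, "wy": 0, "wz": 0, "jaw": 1}, {"dx": 0, "dy": 0, "dz": 0.6, "wx": 0, "wy": 0, "wz": 0, "jaw": 1}, {"dx": 0, "dy": 0, "dz": 0, "wx": 0, "wy": 0, "wz": 0, "jaw": 1}]'

```text
time: 16.38
tcp_pos: [560.4, 189.6, 167.2]
tool_rot: [-3.141, -0.001, -0.231]
contact_force: [0.1, 0.2, 2.0]
finger_gap: -0.0
grip_force: 1.0
```

Emit:
jog_arm --moves '[{"dx": 0, "dy": 0, "dz": 0.6, "wx": 0, "wy": 0, "wz": 0, "jaw": 1}, {"dx": 0, "dy": 0, "dz": 0.6, "wx": 0, "wy": 0, "wz": 0, "jaw": 1}, {"dx": 0, "dy": 0, "dz": 0.6, "wx": 0, "wy": 0, "wz": 0, "jaw": 1}, {"dx": 0, "dy": 0, "dz": 0.6, "wx": 0, "wy": 0, "wz": 0, "jaw": 1}, {"dx": 0, "dy": 0, "dz": 0, "wx": 0, "wy": 0, "wz": 0, "jaw": 1}]'

```text
time: 17.0
tcp_pos: [560.4, 189.6, 143.5]
tool_rot: [-3.141, -0.001, -0.231]
contact_force: [0.7, 1.6, 4.2]
finger_gap: 0.1
grip_force: 1.9
```

Emit:
jog_arm --moves '[{"dx": 0, "dy": 0, "dz": 0.3, "wx": 0, "wy": 0, "wz": 0, "jaw": 1}, {"dx": 0, "dy": 0, "dz": 0.2, "wx": 0, "wy": 0, "wz": 0, "jaw": 1}, {"dx": 0, "dy": 0, "dz": 0, "wx": 0, "wy": 0, "wz": 0, "jaw": 1}]'

```text
time: 17.38
tcp_pos: [560.4, 189.6, 139.1]
tool_rot: [-3.141, -0.001, -0.231]
contact_force: [0.1, -0.8, 6.7]
finger_gap: 0.3
grip_force: 3.7
```

Emit:
jog_arm --moves '[{"dx": 0, "dy": 0, "dz": 0.15, "wx": 0, "wy": 0, "wz": 0, "jaw": 1}, {"dx": 0, "dy": 0, "dz": 0, "wx": 0, "wy": 0, "wz": 0, "jaw": 1}, {"dx": 0, "dy": 0, "dz": 0, "wx": 0, "wy": 0, "wz": 0, "jaw": 1}]'

```text
time: 17.75
tcp_pos: [560.4, 189.6, 139.0]
tool_rot: [-3.141, -0.002, -0.231]
contact_force: [-2.7, -1.7, 15.3]
finger_gap: 0.2
grip_force: 7.8
```

Emit:
jog_arm --moves '[{"dx": 0, "dy": 0, "dz": 0.15, "wx": 0, "wy": 0, "wz": 0, "jaw": 1}, {"dx": 0, "dy": 0, "dz": 0, "wx": 0, "wy": 0, "wz": 0, "jaw": 1}, {"dx": 0, "dy": 0, "dz": 0, "wx": 0, "wy": 0, "wz": 0, "jaw": 1}]'

```text
time: 18.12
tcp_pos: [560.5, 189.7, 138.9]
tool_rot: [-3.141, -0.002, -0.231]
contact_force: [-4.8, -2.5, 23.6]
finger_gap: -0.0
grip_force: 12.0
```

On the stop: z holds at 139 while the force climbs. I'll retreat and verify.

Emit:
jog_arm --moves '[{"dx": 0, "dy": 0, "dz": -0.5, "wx": 0, "wy": 0, "wz": 0, "jaw": 1}, {"dx": 0, "dy": 0, "dz": -3.0, "wx": 0, "wy": 0, "wz": 0, "jaw": 1}, {"dx": 0, "dy": 0, "dz": -6.0, "wx": 0, "wy": 0, "wz": 0, "jaw": 1}, {"dx": 0, "dy": 4.0, "dz": -3.0, "wx": 0, "wy": 0, "wz": 0, "jaw": 1}, {"dx": 0, "dy": 5.0, "dz": 0, "wx": 0, "wy": 0, "wz": 0, "jaw": 1}]'

```text
time: 18.75
tcp_pos: [539.8, 102.0, 262.2]
tool_rot: [-3.14, -0.004, -0.229]
contact_force: [-0.7, -0.1, -0.7]
finger_gap: 0.1
grip_force: 0.0
```

Emit:
jog_arm --moves '[{"dx": 0, "dy": 6.0, "dz": 0, "wx": 0, "wy": 0, "wz": 0, "jaw": 1}, {"dx": 0, "dy": 6.0, "dz": 0, "wx": 0, "wy": 0, "wz": 0, "jaw": 1}, {"dx": 0, "dy": 0, "dz": 0, "wx": 0, "wy": 0, "wz": 0, "jaw": 1}, {"dx": 0, "dy": 0, "dz": 0, "wx": 0, "wy": 0, "wz": 0, "jaw": 1}]'

```text
time: 19.25
tcp_pos: [511.3, -14.7, 259.6]
tool_rot: [-3.141, 0.001, -0.231]
contact_force: [0.3, 0.3, -0.8]
finger_gap: 0.2
grip_force: 0.0
```

```bash
python3 - <<'E'
from h import *
s=read_state(); t=snap('top'); c=snap('scene'); print(s['time'],s['tcp_pos'].round(1),s['contact_force'].round(1))
# cap blob: circle of dark pixels nearest expected projection for z=117 vs 157
for n,d in(('top',t),('scene',c)):
    print(n,proj(d,[(560,189,117),(560,189,157)]).round(1).tolist())
    u,v=proj(d,[(560,189,117)])[0].round().astype(int); print(d['image'].max(2)[v-14:v+14,u-14:u+14])
E
```

```text
19.25 [511.3 -14.7 259.6] [ 0.3  0.3 -0.8]
top [[209.0, 179.6], [207.6, 176.7]]
[[137 139 143 142 142 138 138 138 137 140 139 141 140 140 142 141 142 132
   81  22  23  23  28  28  28  27  20  39]
 [111 113 142 146 143 141 140 139 137 138 136 139 138 137 139 138 143 124
   32  21  23  31  28  22  29  24  20  47]
 [ 88  66 121 145 143 150 156 153 152 152 148 148 149 148 149 148 151 126
   39  27  25  32  27  26  30  21  26  60]
 [ 65  69  84  90  77 118 141 139 140 146 153 151 149 148 148 153 143  85
   22  26  23  25  23  26  30  24  44  78]
 [ 53  68  63  73  76  80  74  69  83 118 141 140 145 149 150 152 130  35
   22  23  25  28  28  27  27  20  51  82]
 [ 85  76  67  68  71  72  71  69  71  83  85  78 114 128 129 135 118  35
   24  28  25  25  29  25  21  21  59  73]
 [111 112 100  50  72  72  72  70  70  69  68  73  77  74  72  74  53  26
   23  26  27  28  23  27  27  42  72  72]
 [112 112  90  30  64  67  71  69  72  70  71  72  70  67  73  64  35  23
   24  26  29  27  26  31  24  52  79  67]
 [105 107  60  36  25  37  64  69  70  73  70  66  56  45  49  47  29  24
   23  26 
[... 4872 characters left out ...]
 45  52  56  59  59  56  53  69 101 107  92  78  75  77  78  71  79  76
   82  87  84  81  89  96  94  88  83  84]
 [ 36  44  53  57  59  59  53  54  64  71  78  75  78  80  80  69  76  78
   84  78  75  81  88  96  98  98  96  93]
 [ 48  39  46  55  56  55  56  59  60  71  75  82  78  78  75  78  78  81
   80  79  71  78  80  96 102 104 103  99]
 [ 92  57  34  47  54  58  52  54  59  64  77  76  76  79  73  77  79  75
   72  73  72  70  73  84 100 104 105 109]
 [118  72  41  32  54  50  51  54  56  62  75  78  75  73  77  82  74  75
   68  69  69  73  70  75  88  97 104 103]
 [126  81  53  34  37  37  42  45  49  52  72  72  80  82  83  78  78  71
   70  74  69  73  69  74  80  88  93  98]]
```

The cap now shows at (296,176) in the scene view, where 175.3 is predicted for fully down and 167.7 for its start height. The bar is in place and the arm is clear.

```bash
python3 -c "
from rig import hand_in
print(hand_in())"
```

```text
the job is handed in; nothing more can be done
None
```

I laid the thick bar on the gauge base, centred under the foot to about 2 mm, pressed the head down to its stop, moved the arm clear and handed the job in at about 19 s; no verdict was returned.

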